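# Find the loaded tin by feel and shut it in the check chamber

### The job

One of the three identical tins holds the check weight and the other two are nearly empty: lift them to feel which is the heavy one, stand it upright in the open drawer of the check chamber, and push the drawer fully home. Leave the two light tins standing upright on the table, never lay a tin over, and do not disturb the two glass vials.

Things in the scene. Friction and masses are not known exactly. Their poses are not given: they have to be found in the camera images.
- tin_a: closed aluminium tin with a lid, 50 mm across (51 at the lid) and 44 mm tall, opaque; origin at the centre of its underside, z up. The three tins look alike: two are nearly empty (about 60 g in all), one holds a steel check weight (340 to 450 g in all). Any of the three may be the heavy one, and only lifting or pushing it tells.
- tin_b: closed aluminium tin with a lid, 50 mm across (51 at the lid) and 44 mm tall, opaque; origin at the centre of its underside, z up. The three tins look alike: two are nearly empty (about 60 g in all), one holds a steel check weight (340 to 450 g in all). Any of the three may be the heavy one, and only lifting or pushing it tells.
- tin_c: closed aluminium tin with a lid, 50 mm across (51 at the lid) and 44 mm tall, opaque; origin at the centre of its underside, z up. The three tins look alike: two are nearly empty (about 60 g in all), one holds a steel check weight (340 to 450 g in all). Any of the three may be the heavy one, and only lifting or pushing it tells.
- chamber: the check chamber: low white and grey instrument with a black display on top, fixed to the table, 200 (x) by 170 (y) by 78 mm tall; origin at the centre of its underside. Its front is its -x side, turned roughly to the robot; the drawer comes out there, along its -x. Inside, the opening is 62 mm high and 146 mm wide. The drawer is part of it.
- drawer (a joint): how far the drawer is open, m: 0 is fully home (front panel against the housing), 0.118 fully out. It starts 95 to 118 mm open, slides with about 3 N of friction, stays where it is left, and stops dead when home.
- drawer_floor (a point): middle of the drawer's flat steel floor, on its upper face (6 mm above the table); axes as the chamber's (x into the chamber). The floor measures 110 mm along x by 110 mm along y; a lip rises 6 mm above it at the sides and back, and a blue front panel, 10 mm thick, 150 mm wide, reaching 56 mm above the table, closes the front. The tin's centre must stay within 30 mm of this point along x and y to stand flat between the lips.
- drawer_handle (a point): middle of the drawer's steel bar handle: a 10 mm round bar, 64 mm long along y, 36 mm above the table and 26 mm in front of the blue panel's outer face; push it towards the chamber's +x to shut the drawer. Axes as the chamber's.
- vial_blue: glass seed vial with a blue cap, 23 mm across, 60 mm tall, standing behind the tins; a bystander to be left alone. Origin at the centre of its underside
- vial_white: glass seed vial with a white cap, 23 mm across, 60 mm tall, standing behind the tins; a bystander to be left alone. Origin at the centre of its underside

How it is judged:
On the way:
1. the heavy tin stands in the open drawer (((x of tin_a in the frame of drawer_floor between -0.034 and 0.034 m and y of tin_a in the frame of drawer_floor between -0.034 and 0.034 m and z of tin_a in the frame of drawer_floor between -0.006 and 0.006 m and angle between tin_a's own z axis and vertical below 0.12 rad and contact force between tin_a and chamber above 2.2 N) or (x of tin_b in the frame of drawer_floor between -0.034 and 0.034 m and y of tin_b in the frame of drawer_floor between -0.034 and 0.034 m and z of tin_b in the frame of drawer_floor between -0.006 and 0.006 m and angle between tin_b's own z axis and vertical below 0.12 rad and contact force between tin_b and chamber above 2.2 N) or (x of tin_c in the frame of drawer_floor between -0.034 and 0.034 m and y of tin_c in the frame of drawer_floor between -0.034 and 0.034 m and z of tin_c in the frame of drawer_floor between -0.006 and 0.006 m and angle between tin_c's own z axis and vertical below 0.12 rad and contact force between tin_c and chamber above 2.2 N)) and value of joint drawer above 0.03 m), for 0.2 s.
At the end, for the whole second after the job is handed in: The heavy tin stands upright (within 0.12 rad) and flat on the drawer's floor, resting on it with its weight (over 2.2 N; a light tin weighs 0.6 N); the drawer is home to within 4 mm; both light tins stand upright and at rest on the table (((x of tin_a in the frame of drawer_floor between -0.034 and 0.034 m and y of tin_a in the frame of drawer_floor between -0.034 and 0.034 m and z of tin_a in the frame of drawer_floor between -0.006 and 0.006 m and angle between each of tin_a, tin_b, tin_c's own z axis and vertical below 0.12 rad and contact force between tin_a and chamber above 2.2 N and height (world z) of each of tin_b, tin_c below 0.005 m and linear speed of each of tin_b, tin_c below 0.02 m/s) or (x of tin_b in the frame of drawer_floor between -0.034 and 0.034 m and y of tin_b in the frame of drawer_floor between -0.034 and 0.034 m and z of tin_b in the frame of drawer_floor between -0.006 and 0.006 m and angle between each of tin_b, tin_a, tin_c's own z axis and vertical below 0.12 rad and contact force between tin_b and chamber above 2.2 N and height (world z) of each of tin_a, tin_c below 0.005 m and linear speed of each of tin_a, tin_c below 0.02 m/s) or (x of tin_c in the frame of drawer_floor between -0.034 and 0.034 m and y of tin_c in the frame of drawer_floor between -0.034 and 0.034 m and z of tin_c in the frame of drawer_floor between -0.006 and 0.006 m and angle between each of tin_c, tin_a, tin_b's own z axis and vertical below 0.12 rad and contact force between tin_c and chamber above 2.2 N and height (world z) of each of tin_a, tin_b below 0.005 m and linear speed of each of tin_a, tin_b below 0.02 m/s)) and value of joint drawer below 0.004 m); the robot touches nothing.
It fails at once if a tin is laid over (tilted more than 0.8 rad) (angle between any of tin_a, tin_b, tin_c's own z axis and vertical above 0.8 rad).
It fails at once if a glass vial is moved more than 30 mm or knocked over (distance of any of vial_blue, vial_white from where it was at the start of the episode above 0.03 m or angle between any of vial_blue, vial_white's own z axis and vertical above 0.5 rad).
It also fails if it takes over 72 s, if anything falls off the work surface, if the arm or the gripper's body presses on something with over 40 N, if the wrist force passes 120 N, or if a joint passes its speed limit or range.

### The arm

A 6-joint arm with a two-finger parallel gripper is mounted at the origin on a cart in front of the work surface, level with it; the furniture and walls round the work are solid. World frame = base frame: x ahead of the robot, y to its left, z up, the work surface at z = 0. Lengths are in m, angles in rad, forces in N, time in s.
With the tool pointing down it reaches from about 0.25 to 0.725 m from the base axis. Payload 4 kg.
Tool frame: the origin (TCP) lies at the very end of the fingers, on their centre line; the grasp point (between the pads) lies 19 mm behind it; z points along the fingers, y is the line along which they close (so a half turn about z gives the same grasp; the last joint's range is limited). The gripper opens to 85 mm and grips with 20 to 120 N. Pads are 22 mm wide; open, the fingers measure 114 mm over their backs; the gripper's body (76 mm by 85 mm) begins 54 mm behind the grasp point. The pads swing forward as they close: fully open they stand 13 mm farther back than shut.
Start: joints at [1.29, 0.241, 0.005, 1.335, 0, 1.571], TCP at [0.139, 0.48, 0.231] pointing down, gripper open.
Joint ranges: [-2.72, 2.72], [-1.05, 1.87], [-1.09, 1.28], [-1.99, 2.15], [-1.42, 1.44], [-3.14, 3.14]. Speed limits (rad/s): [2.79, 2.79, 3.14, 3.14, 3.14, 3.14].

### API

Orientations are given as a unit quaternion [x, y, z, w].
In Python, from workcell import bot, vision, workorder gives the robot as it stands.
- The arm moves only by the shell command python3 -m creep 'ROWS' [OPENING]. ROWS is JSON, a list of rows, each a list of 2 entries, a list of its own where there are three numbers: the shift along the tool's x, y, z in mm, then the turn, a rotation vector about the tool's x, y, z in rad. In form: [[[dx, dy, dz], [wx, wy, wz]], ...]. A call has 1 to 12 rows; each row shifts and turns the commanded pose from where the row before left it, along the tool's axes as they then stand; what a row does not reach is not made up. A row lasts 1/8 s, in which the tool goes at most 62.5 mm and 10.7 degrees, less where a joint would pass 70% of its speed; a pose out of reach is approached as far as the arm can. A call is refused whole if a number of a shift passes 62.5 or a number of a turn 0.188, either way. A call with a gripper value outside its range is refused whole. OPENING is the finger opening in mm, from 0 to 85.4, set as the call begins (- or left out, the last holds). The fingers move at their own pace and stop on an object; the grip force is fixed at half the most. Time passes only in rows, so rows that do not move let the fingers close. It gives the time, the measured TCP pose, the force, the opening and the grip force at its end, in the units of the state.
- bot.get_obs(): the state, without advancing time (a new reading comes with each control period).
- vision.camera(name): name is "scene" or "top" or "wrist"; returns a dict with "image" (480x640x3 uint8, blue, green, red), "z_map" (480x640 float32, m along the optical axis (not along the pixel's ray), 0 where there is no reading), "K" (3x3 intrinsics, pixels), "rvec" (rotation vector, rad) and "tvec" (3), from world to camera coordinates, as OpenCV has them; the wrist camera has in their place "tool_from_camera" (4x4, takes a point from camera to tool coordinates, whose origin is the TCP and whose axes are the flange's). Camera axes: x right, y down, z forward; pixel columns grow to the right and rows downward; lengths in m; the calibration is good to about 2 mm. A picture is of the moment at which its call begins: read the wrist's pose just before it.
- workorder.job_done(): hands the job in; it is judged then, once.
Trained networks look in a picture, given as the dict that the camera call returned (one of the last four; its "shot" number tells which), for a name from the list of things; names that differ only in an ending like _2 or _b are one class to them, and where a whole thing is asked for, a point or a joint stands for the part that bears it (a point fixed in the world has none). Each returns a list of dicts, best first, with "score" (0 to 1); they miss things now and then, are a little off and sometimes report something else, mostly with a low value. They report only what shows in the picture. A call takes as long as a camera call.
- vision.spot_in(picture, query): "position" ([column, row] in pixels, amid what is visible of it).
- vision.place_of(picture, query): "position" ([column, row] in pixels: a listed point, or the origin of a listed thing).
The state is a dict: "clock": time; "joint_pos": joint angles; "joint_vel": joint speeds; "tau": joint torques, N m; "eef_pos": TCP position; "tool_rot": TCP orientation; "ft_force": force on the tool from outside, world axes, zero at the start; "ft_torque": the same for the moment, N m; "grip_width": finger opening in m; "grasp_force": force on a finger pad.
Only numpy, scipy, OpenCV 4.12 (cv2) and the standard library are available. Lean on these libraries where they do the work, as an engineer would, in place of code of your own. Each camera call takes 0.05 s, during which the arm holds its last target. There are 200 camera calls.

## Working session

There is one attempt and no reset: what is moved stays moved. The work goes in short steps, Python scripts to look and compute and a shell command to move; the robot and the scene stay as the last step left them, time stands still between calls to the robot, and variables do not carry over. Pictures are saved under pics/ and viewed, at most 10 in all, crops included, and the job is handed in when it is done.

```bash
ls; mkdir -p pics
cat > h.py <<'E'
from workcell import bot, vision, workorder
import numpy as np, cv2
from scipy.spatial.transform import Rotation as R
def ext(p, obs=None):
    """world_from_camera 4x4"""
    if 'tool_from_camera' in p:
        T=np.eye(4);T[:3,:3]=R.from_quat(obs['tool_rot']).as_matrix();T[:3,3]=obs['eef_pos']
        return T@np.array(p['tool_from_camera'])
    T=np.eye(4);T[:3,:3]=cv2.Rodrigues(np.array(p['rvec'],float))[0];T[:3,3]=np.ravel(p['tvec'])
    return np.linalg.inv(T)
def depth_pt(p,uv,W):
    u,v=[int(round(a)) for a in uv]
    z=p['z_map'][max(v-2,0):v+3,max(u-2,0):u+3]; z=z[z>0]
    if len(z)==0: return None
    z=np.median(z)
    return (W@np.append(z*(np.linalg.inv(p['K'])@[uv[0],uv[1],1]),1))[:3]
def plane_pt(p,uv,W,h):
    d=W[:3,:3]@(np.linalg.inv(p['K'])@[uv[0],uv[1],1]); c=W[:3,3]
    return c+d*(h-c[2])/d[2]
E
python3 - <<'E'
from h import *
np.set_printoptions(precision=4,suppress=True)
o=bot.get_obs();print(o['eef_pos'],o['tool_rot'],o['ft_force'],o['clock'])
ims=[]
for n in['scene','top']:
    p=vision.camera(n);W=ext(p);ims.append(p['image']);print(n,'cam',W[:3,3])
    for q in['tin_a','vial_blue','vial_white','chamber','drawer_floor','drawer_handle']:
        for f in('spot_in','place_of'):
            for r in getattr(vision,f)(p,q)[:4]:
                if r['score']<.2: continue
                u=r['position'];print(q,f,round(r['score'],2),np.round(u),'depth',depth_pt(p,u,W),'z0',plane_pt(p,u,W,0 if q!='drawer_handle' else .036))
cv2.imwrite('pics/s.png',ims[0]);cv2.imwrite('pics/t.png',ims[1])
E
```

```text
pics
[0.1384 0.4798 0.2304] [ 0.1399  0.9902 -0.001  -0.0001] [ 0.3233  0.2938 -0.2193] 0.0
scene cam [ 0.1189 -0.4478  0.6541]
tin_a spot_in 0.87 [426. 371.] depth [ 0.5044 -0.3357  0.0438] z0 [ 0.532  -0.3276  0.    ]
tin_a spot_in 0.86 [372. 297.] depth [ 0.5645 -0.1877  0.0435] z0 [ 0.5963 -0.1692  0.    ]
tin_a spot_in 0.74 [304. 267.] depth [ 0.5355 -0.0497  0.0409] z0 [ 0.5632 -0.0232  0.    ]
tin_a place_of 0.82 [306. 270.] depth [ 0.538  -0.0534  0.0345] z0 [ 0.5614 -0.0315  0.    ]
tin_a place_of 0.81 [421. 377.] depth [ 0.491  -0.3353  0.043 ] z0 [ 0.5172 -0.3274  0.    ]
tin_a place_of 0.57 [372. 304.] depth [ 0.5606 -0.1914  0.03  ] z0 [ 0.5818 -0.1791  0.    ]
tin_a place_of 0.37 [462. 281.] depth [ 0.7349 -0.2763  0.0144] z0 [ 0.7488 -0.2725  0.    ]
vial_blue spot_in 0.83 [409. 252.] depth [ 0.7043 -0.1707  0.0419] z0 [ 0.7444 -0.1517  0.    ]
vial_blue spot_in 0.56 [252. 208.] depth [0.5751 0.1384 0.0528] z0 [0.6151 0.19   0.    ]
vial_white spot_in 0.67 [468. 276.] depth [ 0.7393 -0.2831  0.0293] z0 [ 0.7685 -0.2754  0.    ]
vial_white place_of 0.59 [466. 281.] dept
[... 1731 characters left out ...]
 -0.2643  0.0209] z0 [ 0.7434 -0.268   0.    ]
chamber spot_in 0.78 [214. 189.] depth [0.7162 0.222  0.0792] z0 [0.7286 0.2358 0.    ]
chamber place_of 0.84 [205. 181.] depth [0.7363 0.2444 0.0779] z0 [0.7497 0.2592 0.    ]
drawer_floor spot_in 0.69 [239. 232.] depth [0.6192 0.1682 0.0056] z0 [0.6197 0.1689 0.    ]
drawer_floor place_of 0.63 [317. 259.] depth [ 0.5538 -0.0301  0.0456] z0 [ 0.5554 -0.0307  0.    ]
drawer_handle spot_in 0.82 [236. 235.] depth [0.613  0.1744 0.007 ] z0 [0.6107 0.1706 0.036 ]
drawer_handle place_of 0.86 [249. 262.] depth [0.5434 0.1373 0.0392] z0 [0.5435 0.1376 0.036 ]
drawer_handle place_of 0.73 [205. 179.] depth [0.7406 0.2427 0.0787] z0 [0.7481 0.2508 0.036 ]
```

View pics/s.png

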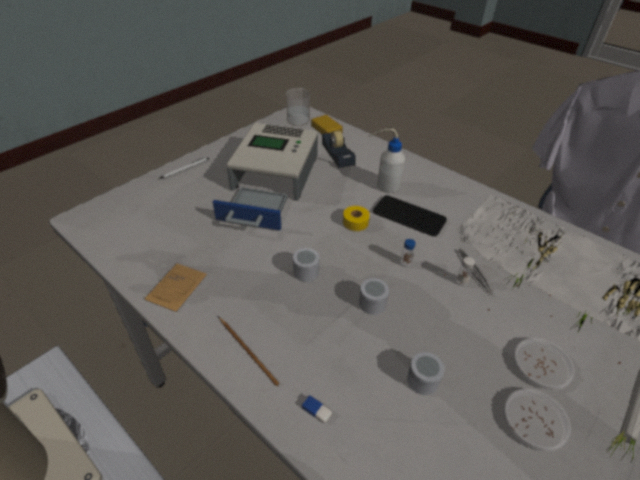

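View pics/t.png

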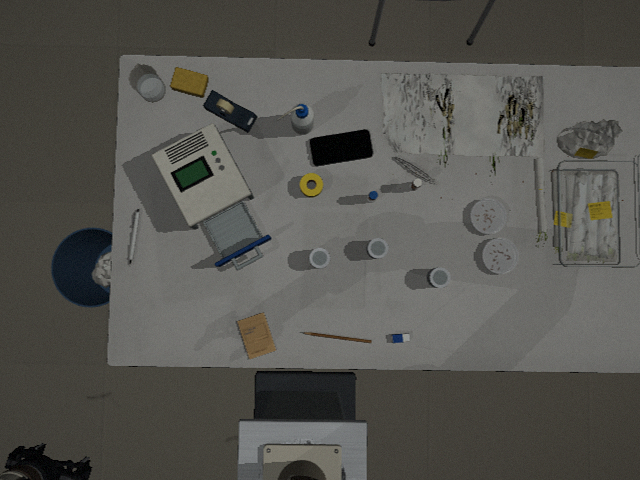

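The scene view shows the tins at (306,264), (374,295) and (425,372), and the drawer and handle near (245,215). In the top view the tins are at (319,257), (376,247) and (438,277), the vials at (373,195) and (417,184), and the chamber is yawed with its handle at about (240,260). Next I'll get positions and yaw from the depth clusters of both cameras.

Run:
```python
from h import *
np.set_printoptions(precision=4,suppress=True)
def cloud(p,W):
    v,u=np.mgrid[0:480,0:640];z=p['z_map'].ravel()
    c=(np.linalg.inv(p['K'])@np.stack([u.ravel(),v.ravel(),np.ones(u.size)]))*z
    w=(W[:3,:3]@c).T+W[:3,3]; return w[z>0]
for n in['top','scene']:
    p=vision.camera(n);w=cloud(p,ext(p))
    print(n)
    for c in[(.555,-.03),(.583,-.178),(.507,-.332),(.713,-.154),(.742,-.27)]:
        m=(np.hypot(*(w[:,:2]-c).T)<.045)&(w[:,2]>.025)&(w[:,2]<.07)
        q=w[m]; 
        if len(q)<4: print(c,'none');continue
        t=q[q[:,2]>np.percentile(q[:,2],85)-.006]
        (cc,r)=cv2.minEnclosingCircle(t[:,:2].astype(np.float32))
        print(c,len(t),'z',np.median(t[:,2]),'circ',np.array(cc),r,'mean',t.mean(0)[:2])
    m=(w[:,2]>.07)&(w[:,2]<.09)&(np.hypot(w[:,0]-.74,w[:,1]-.25)<.15)
    r=cv2.minAreaRect(w[m][:,:2].astype(np.float32));print('chamber',r,np.median(w[m][:,2]))
    m=(w[:,2]>.046)&(w[:,2]<.062)&(np.hypot(w[:,0]-.58,w[:,1]-.14)<.1)
    r=cv2.minAreaRect(w[m][:,:2].astype(np.float32));print('panel',r,m.sum(),np.median(w[m][:,2]),w[m].mean(0))
    m=(w[:,2]>.028)&(w[:,2]<.045)&(np.hypot(w[:,0]-.543,w[:,1]-.135)<.03)
    print('handle',m.sum(),w[m].mean(0))
```

```text
top
(0.555, -0.03) 284 z 0.0453983832839695 circ [ 0.5571 -0.0358] 0.0253935307264328 mean [ 0.5573 -0.0359]
(0.583, -0.178) 289 z 0.0450856336749752 circ [ 0.5837 -0.1792] 0.02550089918076992 mean [ 0.5844 -0.1791]
(0.507, -0.332) 295 z 0.0455422788531874 circ [ 0.5142 -0.3321] 0.026262717321515083 mean [ 0.5148 -0.3325]
(0.713, -0.154) 46 z 0.062428528221518564 circ [ 0.7126 -0.1648] 0.010215562768280506 mean [ 0.7127 -0.1647]
(0.742, -0.27) 53 z 0.06151656457565968 circ [ 0.7463 -0.2723] 0.010746950283646584 mean [ 0.7462 -0.2722]
chamber ((0.7519598603248596, 0.2540252208709717), (0.2013273388147354, 0.17029143869876862), 29.39101219177246) 0.07842903321921968
panel ((0.5599600672721863, 0.14499026536941528), (0.037937458604574203, 0.14908333122730255), 29.386585235595703) 269 0.05536724791873615 [0.5713 0.1519 0.0551]
handle 101 [0.546  0.1363 0.0398]
scene
(0.555, -0.03) 441 z 0.04336699054840132 circ [ 0.556  -0.0359] 0.02650585025548935 mean [ 0.5541 -0.0372]
(0.583, -0.178) 522 z 0.04349116273569875 circ [ 0.5825 -0.1788] 0.026620928198099136 mean [ 0.5807 -0.18  ]
(0.507, -0.332) 811 z 0.04370242747205999 circ [ 0.5132 -0.3326] 0.026360416784882545 mean [ 0.5113 -0.3331]
(0.713, -0.154) 83 z 0.05899157209275574 circ [ 0.7112 -0.1652] 0.011100232601165771 mean [ 0.7099 -0.1657]
(0.742, -0.27) 98 z 0.05900092626820069 circ [ 0.7451 -0.2719] 0.012275530025362968 mean [ 0.7429 -0.2737]
chamber ((0.7515076994895935, 0.2534063458442688), (0.20337578654289246, 0.1704537272453308), 29.422197341918945) 0.07708373883081543
panel ((0.5709745287895203, 0.15162885189056396), (0.014862359501421452, 0.148459330201149), 30.43147087097168) 393 0.05323476370542235 [0.5701 0.1488 0.0524]
handle 185 [0.5495 0.1383 0.0375]
```

```bash
cat >> h.py <<'E'
def delta(o,xyz,yaw=None):
    """shift in tool axes (mm) to xyz; turn about tool z (rad) bringing tool y to world yaw (mod pi)"""
    M=R.from_quat(o['tool_rot']).as_matrix()
    s=M.T@(np.array(xyz)-o['eef_pos'])*1000
    t=None
    if yaw is not None:
        c=np.arctan2(M[1,1],M[0,1]); t=-((yaw-c+np.pi/2)%np.pi-np.pi/2)
    return np.round(s,1),t
E
python3 -m creep '[[[-45,-32,0],[0,0,0]],[[-45,-32,0],[0,0,0]],[[-45,-32,0],[0,0,0]],[[-45,-32,0],[0,0,0]],[[-45,-32,0],[0,0,0]],[[-45,-32,0],[0,0,0]],[[-45,-32,0],[0,0,0]],[[-45,-32,0],[0,0,0]],[[-45,-32,0],[0,0,0]],[[-45,-32,0],[0,0,0]],[[-45,-32,0],[0,0,0]],[[-45,-32,0],[0,0,0]]]' 85
python3 - <<'E'
from h import *
o=bot.get_obs();print(o['clock'],o['joint_pos'],o['eef_pos'],o['ft_force'],delta(o,[.5568,-.0358,.017],2.084))
p=vision.camera('wrist');W=ext(p,o);print(W[:3,3])
for r in vision.place_of(p,'tin_a')[:3]+vision.spot_in(p,'tin_a')[:3]: print(r['score'],r['position'],depth_pt(p,r['position'],W))
cv2.imwrite('pics/w.png',p['image'])
E
```

```text
clock: 2.9
eef_pos: [0.5521, -0.0398, 0.2314]
tool_rot: [0.14, 0.99, 0.0, 0.0]
ft_force: [0.8, 1.2, -0.8]
grip_width: 0.0847
grasp_force: 0.0
2.9 [-7.20858457e-02  3.47073125e-01  1.51315262e-01  1.37450057e+00
  2.56791024e-04  2.08935675e-01] [ 0.55206103 -0.03978672  0.23140173] [ 0.78487679  1.22147847 -0.80461566] (array([ -3.3,   5.1, 214.4]), np.float64(-0.7942250387208096))
[ 0.48804369 -0.02120521  0.3735889 ]
0.89 [193.7, 271.6] [ 0.57100912 -0.15695651  0.04374493]
0.79 [321.4, 209.9] [ 0.54910561 -0.03277687  0.04394771]
0.97 [320.8, 216.9] [ 0.55479164 -0.03492993  0.04396742]
0.67 [21.0, 254.3] [ 0.51468575 -0.30629706  0.03215066]
0.67 [184.3, 281.3] [ 0.57716888 -0.16812285  0.04416075]
```

View pics/w.png

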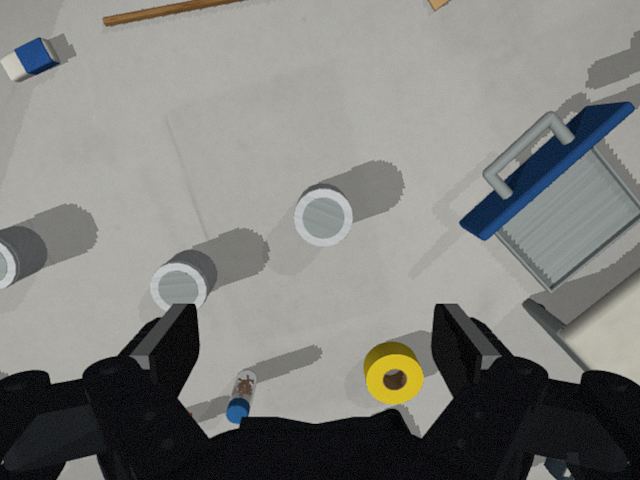

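The wrist view puts tin A at (323,216), which matches the top-camera position. I'll descend and grip it.

```bash
python3 -m creep '[[[-3.3,5,50],[0,0,0]],[[0,0,50],[0,0,0]],[[0,0,50],[0,0,0]],[[0,0,35],[0,0,0]],[[0,0,20],[0,0,0]],[[0,0,13],[0,0,0]],[[0,0,0],[0,0,0]]]' 85
python3 -m creep '[[[0,0,0],[0,0,0]],[[0,0,0],[0,0,0]],[[0,0,0],[0,0,0]],[[0,0,0],[0,0,0]],[[0,0,0],[0,0,0]],[[0,0,0],[0,0,0]]]' 40
python3 -m creep '[[[0,0,-10],[0,0,0]],[[0,0,-20],[0,0,0]],[[0,0,-20],[0,0,0]],[[0,0,0],[0,0,0]],[[0,0,0],[0,0,0]],[[0,0,0],[0,0,0]]]'
```

```text
clock: 3.92
eef_pos: [0.5547, -0.0336, 0.0129]
tool_rot: [0.139, 0.99, 0.0, -0.001]
ft_force: [0.8, -0.4, 0.2]
grip_width: 0.0851
grasp_force: 0.0
clock: 4.68
eef_pos: [0.5568, -0.034, 0.015]
tool_rot: [0.14, 0.99, 0.001, 0.001]
ft_force: [-0.2, 1.2, 5.9]
grip_width: 0.0487
grasp_force: 62.2
clock: 5.42
eef_pos: [0.5545, -0.0343, 0.0621]
tool_rot: [0.14, 0.99, -0.0, -0.001]
ft_force: [-1.0, -0.7, -3.8]
grip_width: 0.0486
grasp_force: 62.9
```

```bash
for i in 1 2 3; do python3 -m creep '[[[0,0,0],[0,0,0]]]' | grep ft_; done; python3 -c "
from h import *
o=bot.get_obs();print(o['eef_pos'],o['joint_pos'],delta(o,[.623,.181,.11],2.084))"
```

```text
ft_force: [0.7, 0.5, -4.1]
ft_force: [-0.2, 0.4, -4.4]
ft_force: [-0.7, -0.2, -4.0]
[ 0.55550587 -0.03428827  0.0631715 ] [-6.16324047e-02  4.77567440e-01 -1.11291740e-01  9.82157485e-01
 -2.52763347e-05  2.19120996e-01] (array([ -5.2, 225.6, -46.8]), np.float64(-0.7939570631616184))
```

The reading is about 4.1 N, so this is the heavy tin. I'll carry it over the drawer and turn the fingers across it.

```bash
python3 -m creep '[[[0,0,-30],[0,0,0]],[[0,0,-20],[0,0,0]],[[-1,40,0],[0,0,0]],[[-1,40,0],[0,0,0]],[[-1,40,0],[0,0,0]],[[-1,40,0],[0,0,0]],[[-1,40,0],[0,0,0]],[[0,25,0],[0,0,0]],[[0,0,0],[0,0,-0.16]],[[0,0,0],[0,0,-0.16]],[[0,0,0],[0,0,-0.16]],[[0,0,0],[0,0,-0.16]]]'
python3 -m creep '[[[0,0,0],[0,0,-0.155]],[[0,0,0],[0,0,0]],[[0,0,0],[0,0,0]]]'
python3 - <<'E'
from h import *
o=bot.get_obs();print(o['eef_pos'],o['joint_pos'],delta(o,[.623,.181,.022],2.084))
p=vision.camera('wrist');cv2.imwrite('pics/w2.png',p['image'])
p=vision.camera('top');W=ext(p)
for q in['drawer_floor','drawer_handle']:
  for r in vision.place_of(p,q)[:2]: print(q,r['score'],r['position'],plane_pt(p,r['position'],W,.006 if 'fl' in q else .036))
E
```

```text
clock: 7.3
eef_pos: [0.6225, 0.1806, 0.1129]
tool_rot: [-0.181, 0.983, -0.0, -0.0]
ft_force: [0.0, -0.8, -3.6]
grip_width: 0.0491
grasp_force: 64.5
clock: 7.68
eef_pos: [0.6226, 0.1805, 0.1132]
tool_rot: [-0.253, 0.967, -0.0, -0.0]
ft_force: [-0.5, -0.0, -2.8]
grip_width: 0.0486
grasp_force: 64.6
[0.62262418 0.18049154 0.1131813 ] [ 2.82154864e-01  6.00929700e-01  2.43354166e-01  1.21347282e+00
 -7.82705471e-07 -2.29914411e-01] (array([-0.6,  0.3, 91.2]), np.float64(-0.0011344044506613749))
drawer_floor 0.92 [236.0, 228.6] [0.62819039 0.17547093 0.006     ]
drawer_floor 0.27 [367.4, 199.0] [ 0.71008188 -0.15557837  0.006     ]
drawer_handle 0.7 [249.0, 260.1] [0.54839195 0.13749568 0.036     ]
```

View pics/w2.png

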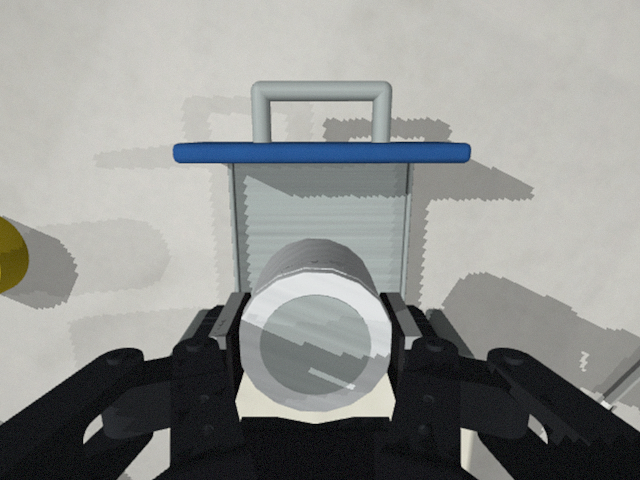

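The fingers are square to the drawer, with its centreline at column 322 and the tin at about 317. Lowering.

```bash
python3 -m creep '[[[0,0,30],[0,0,0]],[[0,0,25],[0,0,0]],[[0,0,18],[0,0,0]],[[0,0,10],[0,0,0]],[[0,0,5],[0,0,0]],[[0,0,0],[0,0,0]],[[0,0,0],[0,0,0]]]'
python3 -m creep '[[[0,0,2],[0,0,0]],[[0,0,0],[0,0,0]],[[0,0,0],[0,0,0]]]'
```

```text
clock: 8.75
eef_pos: [0.6235, 0.1807, 0.0263]
tool_rot: [-0.254, 0.967, 0.0, 0.001]
ft_force: [0.0, -0.8, -4.2]
grip_width: 0.0492
grasp_force: 64.5
clock: 9.12
eef_pos: [0.6227, 0.1805, 0.0234]
tool_rot: [-0.254, 0.967, -0.0, 0.0]
ft_force: [0.6, 0.9, -3.4]
grip_width: 0.0485
grasp_force: 64.5
```

```bash
python3 -m creep '[[[0,0,2],[0,0,0]],[[0,0,0],[0,0,0]],[[0,0,0],[0,0,0]]]'
python3 -m creep '[[[0,0,1],[0,0,0]],[[0,0,0],[0,0,0]],[[0,0,0],[0,0,0]]]'
```

```text
clock: 9.5
eef_pos: [0.6226, 0.1804, 0.0212]
tool_rot: [-0.254, 0.967, -0.0, -0.0]
ft_force: [0.6, -0.6, -3.8]
grip_width: 0.0489
grasp_force: 64.6
clock: 9.88
eef_pos: [0.6228, 0.1805, 0.0211]
tool_rot: [-0.254, 0.967, 0.0, 0.0]
ft_force: [-3.4, -1.4, 3.8]
grip_width: 0.0486
grasp_force: 65.3
```

It has touched down. Releasing and rising.

```bash
python3 -m creep '[[[0,0,0],[0,0,0]],[[0,0,0],[0,0,0]],[[0,0,0],[0,0,0]],[[0,0,0],[0,0,0]]]' 62
python3 -m creep '[[[0,0,-15],[0,0,0]],[[0,0,-30],[0,0,0]],[[0,0,-45],[0,0,0]],[[0,0,-45],[0,0,0]],[[0,0,-20],[0,0,0]],[[0,0,0],[0,0,0]]]'
python3 - <<'E'
from h import *
np.set_printoptions(precision=4,suppress=True)
o=bot.get_obs();print(o['eef_pos'],o['ft_force'])
p=vision.camera('wrist');W=ext(p,o);cv2.imwrite('pics/w3.png',p['image'])
for q in['drawer_handle','drawer_floor','tin_a']:
  for r in vision.place_of(p,q)[:1]: print(q,r['score'],r['position'],depth_pt(p,r['position'],W))
v,u=np.mgrid[0:480,0:640];z=p['z_map'].ravel()
w=((W[:3,:3]@((np.linalg.inv(p['K'])@np.stack([u.ravel(),v.ravel(),np.ones(u.size)]))*z)).T+W[:3,3])[z>0]
m=(abs(w[:,2]-.05)<.006)&(np.hypot(w[:,0]-.623,w[:,1]-.181)<.035);print('tin top',cv2.minEnclosingCircle(w[m][:,:2].astype(np.float32)),np.median(w[m][:,2]))
m=(w[:,2]>.03)&(w[:,2]<.045)&(np.hypot(w[:,0]-.544,w[:,1]-.136)<.04);print('handle',cv2.minAreaRect(w[m][:,:2].astype(np.float32)),w[m][:,2].max())
E
```

```text
clock: 10.38
eef_pos: [0.6228, 0.1806, 0.0202]
tool_rot: [-0.254, 0.967, 0.0, 0.0]
ft_force: [0.1, 0.2, 0.4]
grip_width: 0.0618
grasp_force: 0.0
clock: 11.12
eef_pos: [0.6243, 0.181, 0.1789]
tool_rot: [-0.254, 0.967, 0.0, 0.003]
ft_force: [-0.0, 0.9, -0.6]
grip_width: 0.062
grasp_force: 0.0
[0.6243 0.181  0.1789] [-0.0092  0.8584 -0.5862]
drawer_handle 0.63 [321.1, 95.0] [0.5431 0.1393 0.0407]
tin_a 0.74 [314.8, 217.1] [0.616  0.1756 0.0504]
tin top ((0.6227168440818787, 0.17971698939800262), 0.025891942903399467) 0.04992925664116274
handle ((0.5536641478538513, 0.14455831050872803), (0.03092770278453827, 0.07336324453353882), 29.60498046875) 0.04253875203635976
```

View pics/w3.png

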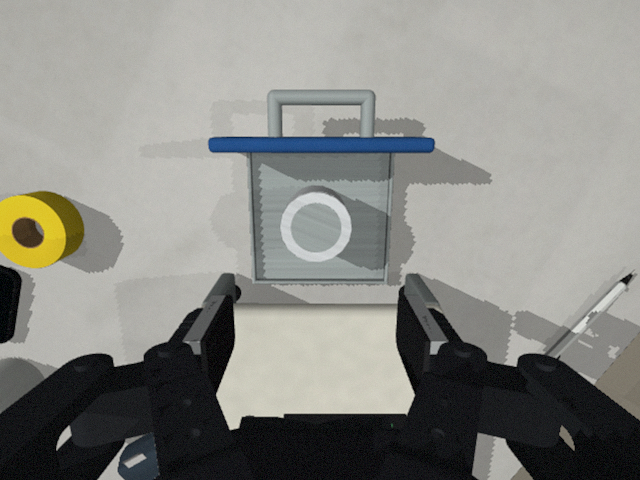

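The tin stands flat in the drawer: its top is at 0.050 and its centre is within 5 mm of the floor's middle. It sits at pixel (316,226), with the handle at (321,97). Next I'll move in front of the handle and lower with the fingers closed.

```bash
python3 -m creep '[[[30,0,0],[0,0,0]],[[45,0,0],[0,0,0]],[[45,0,0],[0,0,0]],[[32,0,0],[0,0,0]],[[0,0,40],[0,0,0]],[[0,0,50],[0,0,0]],[[0,0,40],[0,0,0]],[[0,0,20],[0,0,0]],[[0,0,6],[0,0,0]],[[0,0,0],[0,0,0]],[[0,0,0],[0,0,0]]]' 0
python3 -c "
from h import *
o=bot.get_obs();print(o['joint_pos'],delta(o,[.544,.136,.022],2.084), delta(o,[.7517-.136*.871,.2537-.136*.491,.022]))"
```

```text
clock: 12.7
eef_pos: [0.4912, 0.1059, 0.0202]
tool_rot: [-0.254, 0.967, -0.0, 0.001]
ft_force: [-0.1, 0.1, -0.2]
grip_width: -0.0
grasp_force: 0.0
[ 2.12425593e-01  4.41115085e-01 -3.11418918e-01  8.16437088e-01
 -2.39687969e-05 -3.01834932e-01] (array([-60.7,   0.2,  -1.7]), np.float64(0.0010563399348213487)) (array([-163.5,    0.7,   -1.5]), None)
```

```bash
python3 -m creep '[[[-15,0,0],[0,0,0]],[[-15,0,0],[0,0,0]],[[-8,0,0],[0,0,0]],[[-6,0,0],[0,0,0]],[[-8,0,0],[0,0,0]],[[-10,0,0],[0,0,0]],[[-12,0,0],[0,0,0]],[[-12,0,0],[0,0,0]],[[-12,0,0],[0,0,0]],[[-12,0,0],[0,0,0]],[[-10,0,0],[0,0,0]],[[-8,0,0],[0,0,0]]]'
python3 -m creep '[[[-5,0,0],[0,0,0]],[[-3,0,0],[0,0,0]],[[-2,0,0],[0,0,0]],[[0,0,0],[0,0,0]]]'
python3 -m creep '[[[-2,0,0],[0,0,0]],[[-2,0,0],[0,0,0]],[[0,0,0],[0,0,0]]]'
python3 -c "
from h import *
o=bot.get_obs();print(o['ft_force'], delta(o,[.7517-.136*.871,.2537-.136*.491,.022]))"
```

```text
clock: 14.2
eef_pos: [0.6024, 0.169, 0.0192]
tool_rot: [-0.254, 0.967, -0.0, -0.0]
ft_force: [-1.5, -2.0, 0.8]
grip_width: -0.0001
grasp_force: 1.6
clock: 14.7
eef_pos: [0.6106, 0.1737, 0.0192]
tool_rot: [-0.254, 0.967, 0.0, 0.0]
ft_force: [-0.5, -1.6, 0.2]
grip_width: 0.0001
grasp_force: 0.9
clock: 15.08
eef_pos: [0.6142, 0.1757, 0.0193]
tool_rot: [-0.254, 0.967, 0.0, 0.0]
ft_force: [-2.3, -2.7, -0.1]
grip_width: -0.0001
grasp_force: 1.1
[-2.29191021 -2.70997656 -0.0858552 ] (array([-22.1,   0.4,  -2.7]), None)
```

```bash
python3 -m creep '[[[-2,0,0],[0,0,0]],[[-1,0,0],[0,0,0]],[[0,0,0],[0,0,0]]]'|sed -n 2,4p
python3 -m creep '[[[-1,0,0],[0,0,0]],[[-1,0,0],[0,0,0]],[[0,0,0],[0,0,0]]]'|sed -n 2,4p
python3 -m creep '[[[-1,0,0],[0,0,0]],[[-0.5,0,0],[0,0,0]],[[0,0,0],[0,0,0]]]'|sed -n 2,4p
```

```text
eef_pos: [0.6168, 0.1771, 0.0193]
tool_rot: [-0.254, 0.967, -0.0, 0.0]
ft_force: [-2.1, -1.9, -0.5]
eef_pos: [0.6185, 0.1781, 0.0193]
tool_rot: [-0.254, 0.967, -0.0, 0.0]
ft_force: [-1.5, -1.8, -0.1]
eef_pos: [0.6197, 0.1788, 0.0193]
tool_rot: [-0.254, 0.967, -0.0, 0.0]
ft_force: [-1.8, -2.6, -0.5]
```

```bash
for i in 1 2; do python3 -m creep '[[[-1,0,0],[0,0,0]],[[-0.5,0,0],[0,0,0]],[[0,0,0],[0,0,0]]]'|grep -E 'eef|ft'; done
```

```text
eef_pos: [0.6204, 0.1792, 0.0192]
ft_force: [-2.5, -3.5, 0.5]
eef_pos: [0.6204, 0.1792, 0.0192]
ft_force: [-6.5, -5.0, 3.1]
```

```bash
python3 -m creep '[[[-1,0,0],[0,0,0]],[[-0.5,0,0],[0,0,0]],[[0,0,0],[0,0,0]]]'|grep -E 'eef|ft'
```

```text
eef_pos: [0.6204, 0.1792, 0.0192]
ft_force: [-9.3, -6.8, 6.4]
```

The drawer stopped dead at its stop. I'll back off, rise and check.

```bash
python3 -m creep '[[[10,0,0],[0,0,0]],[[30,0,0],[0,0,0]],[[45,0,0],[0,0,0]],[[30,0,0],[0,0,0]],[[0,0,-40],[0,0,0]],[[0,0,-50],[0,0,0]],[[0,0,-50],[0,0,0]],[[0,0,-30],[0,0,0]],[[0,0,0],[0,0,0]],[[0,0,0],[0,0,0]]]'
python3 - <<'E'
from h import *
p=vision.camera('top');W=ext(p)
v,u=np.mgrid[0:480,0:640];z=p['z_map'].ravel()
w=((W[:3,:3]@((np.linalg.inv(p['K'])@np.stack([u.ravel(),v.ravel(),np.ones(u.size)]))*z)).T+W[:3,3])[z>0]
d=np.array([.871,.491])
for n,lo,hi in[('panel',.048,.062),('handle',.03,.045)]:
  rel=w[:,:2]-[.7517,.2537];a=rel@d;b=rel@[-d[1],d[0]]
  m=(w[:,2]>lo)&(w[:,2]<hi)&(abs(b)<.08)&(a<-.1)&(a>-.18);print(n,m.sum(),np.percentile(a[m],[2,50,98]) if m.any() else '')
for q in['tin_b']:
  for r in vision.spot_in(p,q)[:3]: print(r['score'],r['position'],depth_pt(p,r['position'],W))
q=vision.camera('scene')['image']
cv2.imwrite('pics/end.png',np.hstack([p['image'][100:340,120:500],cv2.resize(q[80:420,170:490],(380,404))[:240]]))
E
```

```text
clock: 18.58
eef_pos: [0.5235, 0.1247, 0.1888]
tool_rot: [-0.254, 0.967, 0.0, 0.0]
ft_force: [-0.8, 1.0, -0.8]
grip_width: 0.0002
grasp_force: 0.0
panel 253 [-0.10948326 -0.10516678 -0.100281  ]
handle 241 [-0.14013223 -0.12850835 -0.10829002]
0.97 [438.0, 277.7] [ 0.51312972 -0.32754759  0.04591977]
0.67 [377.9, 247.5] [ 0.58474222 -0.17897177  0.0450186 ]
```

View pics/end.png

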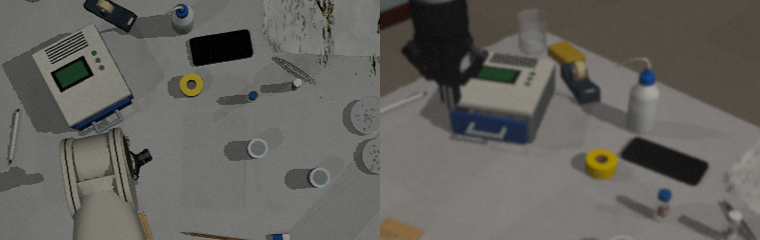

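The picture shows the blue panel flush with the chamber at crop position (105,115). Its centre measures 105 mm from the chamber centre, which is the home position. The two light tins stand at crop (257,148) and (318,177), the vials are untouched, and the arm is clear.

```bash
python3 -c "
from workcell import workorder
print(workorder.job_done())"
```

```text
the job is handed in; nothing more can be done
None
```

I placed the heavy tin, the one nearest the drawer (about 4.1 N on lifting), upright in the drawer, pushed the drawer home and handed the job in at about 19 s; I never touched the other two tins or the vials, and no verdict came back.

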